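# Stand the flask on the stirrer and set the speed knob to the red mark

## Robot

A 7-joint arm with a two-finger parallel gripper is mounted at the origin on a cart in front of the work surface, level with it; the furniture and walls round the work are solid. World frame = base frame: x ahead of the robot, y to its left, z up, the work surface at z = 0. Lengths are in m, angles in rad, forces in N, time in s.
With the tool pointing down it reaches from about 0.425 to 0.825 m from the base axis. Payload 3.6 kg.
Tool frame: the origin (TCP) lies at the very end of the fingers, on their centre line; the grasp point (between the pads) lies 19 mm behind it; x points along the fingers, y is the direction in which the jaws open and shut, and the axes are right-handed (so a half turn about x gives the same grasp; the last joint's range is limited). The gripper opens to 85 mm and grips with 20 to 120 N. Pads are 22 mm wide; open, the fingers measure 114 mm over their backs; the gripper's body (76 mm by 85 mm) begins 54 mm behind the grasp point. The pads swing forward as they close: fully open they stand 13 mm farther back than shut.
Start: joints at [1.304, 0.615, -0.013, 1.423, 0.008, 1.103, -0.04], TCP at [0.154, -0.631, 0.231] pointing down, gripper open.
Joint ranges: [-3.12, 3.12], [-0.3, 2.06], [-1.34, 1.32], [0.26, 2.42], [-1.36, 4.5], [0.01, 1.98], [-2.84, 2.84]. Speed limits (rad/s): [2.79, 2.79, 3.14, 3.14, 3.14, 3.14, 3.14].

## Interface

Orientations are given as [roll, pitch, yaw] about the fixed x, y, z axes, in that order (R = Rz(yaw) Ry(pitch) Rx(roll)).
In Python, from station import * gives the robot as it stands.
- The arm moves only by the tool play_rows, never from a script. Its arguments are lists of equal length, an entry for each row: "gripper": the finger opening in cm, from 0 to 8.54; "linear": the shift along the tool's x, y, z in cm, a list of three; "turn": the turn about the tool's x in rad. A call has 1 to 12 rows; each row shifts and turns the commanded pose from where the row before left it, along the tool's axes as they then stand; what a row does not reach is not made up. A row lasts 1/12 s, in which the tool goes at most 41.7 mm and 7.16 degrees, less where a joint would pass 70% of its speed; a pose out of reach is approached as far as the arm can. A call with a gripper value outside its range is refused whole. The fingers move at their own pace and stop on an object; "grip_force" is the grip in N (left out, the last holds). Time passes only in rows, so rows that do not move let the fingers close. It gives the time, the measured TCP pose, the force and the opening at its end, in the units of the state.
- sense(): the state, without advancing time (a new reading comes with each control period).
- capture(name): name is "side" or "top"; returns a dict with "image" (400x640x3 uint8, red, green, blue), "intrinsics" (3x3 intrinsics, pixels), "xyz" and "rotation" of the camera in the world. Camera axes: x right, y up, looking along -z (the intrinsics and any distortion apply to the point x, -y, -z); pixel columns grow to the right and rows downward; lengths in m; the calibration is good to about 2 mm. A picture is of the moment at which its call begins. There is no depth.
- close_job(): hands the job in, once; it reports no verdict.
Trained networks look in a picture, given as the dict that the camera call returned (one of the last four; its "shot" number tells which), for a name from the list of things; names that differ only in an ending like _2 or _b are one class to them, and where a whole thing is asked for, a point or a joint stands for the part that bears it (a point fixed in the world has none). Each returns a list of dicts, best first, with "conf" (0 to 1); they miss things now and then, are a little off and sometimes report something else, mostly with a low value. They report only what shows in the picture. A call takes as long as a camera call. They do not tell look-alikes from the thing itself.
- look_for(thing, picture): "location" ([x, y, z] in m, in world coordinates, good to about 4 mm: the middle of the surface that is visible of it).
The state is a dict: "time_s": time; "joint_pos": joint angles; "joint_velocities": joint speeds; "joint_torque": joint torques, N m; "eef_pos": TCP position; "orientation": TCP orientation; "wrist_force": force on the tool from outside, world axes, zero at the start; "moment": the same for the moment, N m; "finger_gap": opening from 0.0 (shut) to 1.0 (fully open).
Only numpy, scipy, OpenCV 4.12 (cv2) and the standard library are available. Lean on these libraries where they do the work, as an engineer would, in place of code of your own. Each camera call takes 0.05 s, during which the arm holds its last target.

## Task

Set the pink conical flask down gently, upright, in the middle of the stirrer's round plate and let go of it. Then turn the black knob so that its white pointer line points at the red mark on the ring around it. Leave the small beaker and the amber bottle where they stand.

Things in the scene. Friction and masses are not known exactly. Their poses are not given: they have to be found in the camera images.
- flask_center (a point): Loose conical glass flask with pink medium, 108 tall, about 0.1 kg; this point is on its axis half-way up (54 above its base). Base 67 across; straight neck about 28 across from 56 to 108 above the base: grasp the neck, 85 above the base.
- stirrer: Fixed flat grey-and-white laboratory stirrer, 290 (its x) x 165 (its y) x 60 high; origin under its middle on the worktop; position and yaw vary. The plate is towards its +x, the knob towards its -x (nearer the robot).
- plate_center (a point): Centre of the top face of the stirrer's round steel plate, 135 across, 75 above the worktop.
- knob_grip (a point): Point on the knob's vertical turning axis at the height to grip, 99 above the worktop. The black knob is a 72 wide round skirt (its top 75 above the worktop) with an upright bar grip on it, 62 long, 16 thick, top 107 above the worktop. Pinch the bar across its 16 mm thickness from above, fingers closing square to the pointer direction. x and y axes of this point turn with the knob.
- knob_pointer (a point): Point 43 from the knob's axis in the direction in which its white pointer line points (the line runs from the middle of the bar's top to one end of the bar only, and down that end). It moves with the knob; the bar's length lies along this direction.
- red_mark (a point): The red mark on the fixed silver ring around the knob, 43 from the knob's axis (13 long, 9 wide, top 66 above the worktop); which way it lies from the axis varies. The pointer is on the mark when knob_pointer and this point coincide seen from above.
- knob (a joint): Angle of the knob, rad, 0 (off stop) to 5.236, growing as the knob turns clockwise seen from above; the red mark always lies 0.6 to 2.3 rad clockwise of the start. It turns against light friction of 0.06 N m and stays where it is left.
- beaker_center (a point): Bystander: small empty glass beaker, 75 across, 88 tall; point half-way up on its axis.
- amber_center (a point): Bystander: amber bottle with black cap, 68 across, 118 tall; point half-way up on its axis.
Not all that is in view belongs to the job. What is shaped like the part that bears flask_center but brown or green is not meant.

How it is judged:
On the way, in this order (a step that is already met when the one before it is completed fails the run):
1. the flask stands upright in the middle of the plate, released (horizontal distance between flask_center and plate_center below 0.03 m and z of flask_center in the frame of plate_center below 0.06 m and angle between flask_center's own z axis and vertical below 0.1 rad and contact force between flask and the fingers below 0.1 N), for 0.2 s.
2. the pointer is at the red mark (horizontal distance between knob_pointer and red_mark below 0.006 m), for 0.2 s.
At the end, for the whole second after the job is handed in: The flask stands upright and at rest on the plate, its axis within 30 mm of the plate's centre, and the knob's pointer is within 8 degrees of the red mark (knob_pointer within 6 mm of red_mark seen from above) (horizontal distance between flask_center and plate_center below 0.03 m and z of flask_center in the frame of plate_center between 0.048 and 0.06 m and angle between flask_center's own z axis and vertical below 0.1 rad and linear speed of flask below 0.02 m/s and horizontal distance between knob_pointer and red_mark below 0.006 m); the robot touches nothing.
It fails at once if the flask is dropped (moves faster than 0.6 m/s while not held) (linear speed of flask above 0.6 m/s and contact force between flask and the fingers below 0.05 N).
It fails at once if the flask is tipped over (more than 45 degrees) (angle between flask_center's own z axis and vertical above 0.785 rad).
It fails at once if the beaker is moved more than 30 mm (distance of beaker_center from where it was at the start of the episode above 0.03 m).
It fails at once if the amber bottle is moved more than 30 mm (distance of amber_center from where it was at the start of the episode above 0.03 m).
It also fails if it takes over 58 s, if anything falls off the work surface, if the arm or the gripper's body presses on something with over 40 N, if the wrist force passes 120 N, or if a joint passes its speed limit or range.

## Working session

There is one attempt and no reset: what is moved stays moved. The work goes in short steps, Python scripts to look and compute and a tool call to move; the robot and the scene stay as the last step left them, time stands still between calls to the robot, and variables do not carry over. Pictures are saved under pics/ and viewed, and the job is handed in when it is done.

Besides the shell and the picture viewer there is one more tool, called after "Emit:" as a command line: name --pt "numbers of a row" for each row, then --argument value for the rest. play_rows: Moves the arm, as the interface text tells. Its arguments: {"type":"object","properties":{"gripper":{"type":"array"},"linear":{"type":"array"},"turn":{"type":"array"},"grip_force":{"type":"number"}},"required":["gripper","linear","turn"]}

```bash
ls; mkdir -p pics; python3 - <<'E'
from station import *
import cv2, numpy as np
s=sense(); print({k:np.round(v,3) for k,v in s.items()})
for n in ("side","top"):
    p=capture(n); cv2.imwrite(f"pics/{n}0.png",p["image"][:,:,::-1])
    print(n,p["intrinsics"],p["xyz"],p["rotation"],[k for k in p])
    for t in ("flask_center","stirrer","plate_center","knob_grip","knob_pointer","red_mark","beaker_center","amber_center"):
        print(t,[(round(d["conf"],2),np.round(d["location"],3)) for d in look_for(t,p)])
E
```

```text
pics
{'time_s': np.float64(0.0), 'joint_pos': array([ 1.305,  0.616, -0.013,  1.425,  0.008,  1.103, -0.04 ]), 'joint_velocities': array([ 0.002,  0.001,  0.   ,  0.   , -0.001, -0.   ,  0.   ]), 'joint_torque': array([ 0.0000e+00, -4.6922e+01,  2.5900e-01, -1.7103e+01,  1.0000e-02,
        1.0000e-02,  0.0000e+00]), 'eef_pos': array([ 0.154, -0.631,  0.23 ]), 'orientation': array([-1.557,  1.568,  1.824]), 'wrist_force': array([-0.389,  0.019,  0.309]), 'moment': array([ 0.029,  0.02 , -0.009]), 'finger_gap': np.float64(0.997)}
side [[442.60479813   0.         317.86241886]
 [  0.         442.60479813 201.02025659]
 [  0.           0.           1.        ]] [ 0.5791248  -0.99937373  0.70173804] [ 1.02102405 -0.01475559  0.04431772] ['image', 'intrinsics', 'xyz', 'rotation', 'shot']
flask_center [(0.8, array([0.577, 0.269, 0.039])), (0.76, array([0.354, 0.301, 0.038])), (0.66, array([0.454, 0.278, 0.042])), (0.45, array([0.44 , 0.013, 0.072]))]
stirrer [(0.67, array([ 0.532, -0.028,  0.055]))]
plate_center [(0.85, array([ 0.538, -0.024,  0.059]))]
knob_grip [(0.62, array([0.439, 0.01
[... 307 characters left out ...]
]
 [  0.           0.           1.        ]] [0.35234296 0.00291915 0.97906315] [ 2.04983094e-01  1.48350605e-03 -1.66147315e+00] ['image', 'intrinsics', 'xyz', 'rotation', 'shot']
flask_center [(0.96, array([0.454, 0.287, 0.044])), (0.66, array([0.571, 0.282, 0.049])), (0.61, array([0.353, 0.308, 0.044]))]
stirrer [(0.75, array([0.531, 0.031, 0.058]))]
plate_center [(0.96, array([0.526, 0.036, 0.06 ]))]
knob_grip [(0.78, array([0.434, 0.037, 0.076]))]
knob_pointer [(0.81, array([0.432, 0.032, 0.074]))]
red_mark [(0.8, array([0.435, 0.036, 0.06 ]))]
beaker_center [(0.62, array([0.694, 0.211, 0.046])), (0.5, array([0.433, 0.035, 0.062]))]
amber_center [(0.73, array([ 0.574, -0.324,  0.093]))]
```

View pics/side0.png

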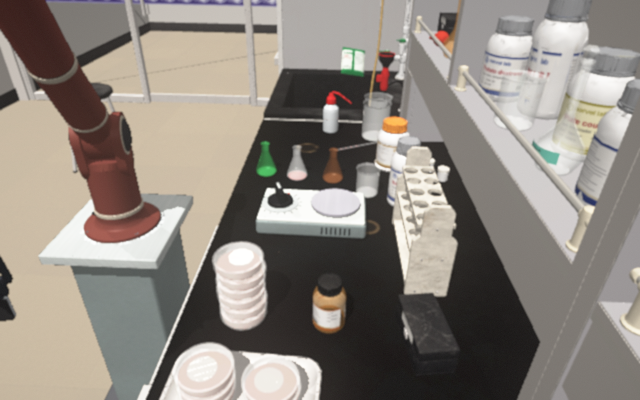

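View pics/top0.png

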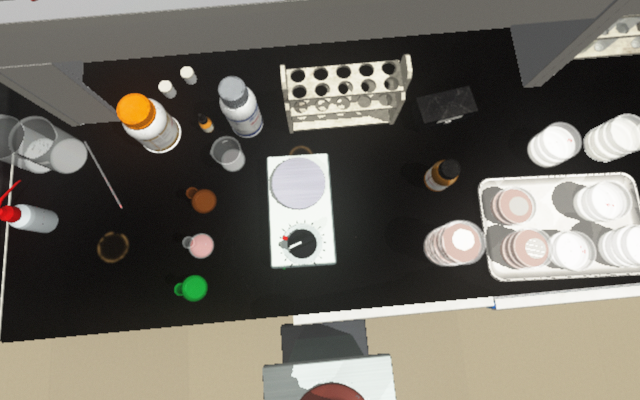

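```bash
cat > h.py <<'E'
import numpy as np, cv2
from scipy.spatial.transform import Rotation as R
def cam(p):
    Rm=R.from_euler('xyz',p["rotation"]).as_matrix()@np.diag([1,-1,-1])
    return np.array(p["intrinsics"]),Rm,np.array(p["xyz"])
def proj(p,X):
    K,Rm,t=cam(p); c=(np.atleast_2d(X)-t)@Rm; u=c@K.T; return u[:,:2]/u[:,2:]
def ray(p,uv,z):
    K,Rm,t=cam(p); uv=np.atleast_2d(uv); d=np.c_[uv,np.ones(len(uv))]@np.linalg.inv(K).T@Rm.T
    return t+d*((z-t[2])/d[:,2:])
E
python3 - <<'E'
from station import *
from h import *
for n in ("side","top"):
    p=capture(n); im=p["image"][:,:,::-1]
    np.save(f"pics/{n}.npy",p,allow_pickle=True)
    print(n,proj(p,[[0.154,-.631,.231],[0.454,.287,.054],[0,0,0]]).round(1))
    if n=="top": a,b,f=slice(145,275),slice(255,345),6
    else: a,b,f=slice(140,245),slice(245,380),5
    c=cv2.resize(im[a,b],None,fx=f if f<6 else 6,fy=f if f<6 else 6,interpolation=cv2.INTER_CUBIC)
    c=c[-600:]; cv2.imwrite(f"pics/{n}_st.png",c); print(c.shape)
    if n=="top": cv2.imwrite("pics/top_fl.png",cv2.resize(im[180:310,165:255],None,fx=4,fy=4,interpolation=cv2.INTER_CUBIC))
E
```

```text
side [[ -3.1 351. ]
 [294.  163.2]
 [122.8 221.3]]
(525, 675, 3)
top [[661.2 353.1]
 [199.5 246.2]
 [332.1 427.6]]
(600, 540, 3)
```

View pics/top_st.png

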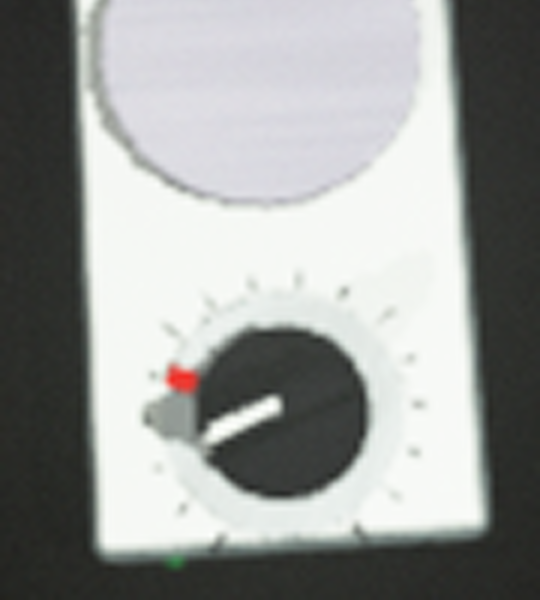

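View pics/side_st.png

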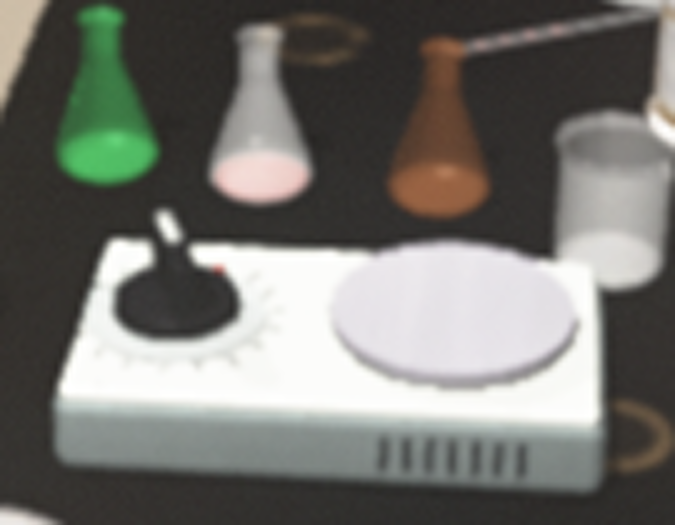

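View pics/top_fl.png

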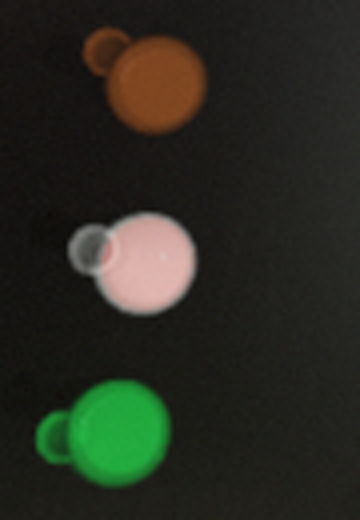

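```bash
python3 - <<'E'
from h import *
T=np.load("pics/top.npy",allow_pickle=True).item(); S=np.load("pics/side.npy",allow_pickle=True).item()
w=lambda u,v:(u/6+255-.4,v/6+175-.4)
print("flask base",ray(T,(200.9,245.4),.005),"rim",ray(T,(188,242.2),.108))
sw=lambda u,v:(u/5+245-.4,v/5+140-.4)
print("flask side base",ray(S,sw(262,180),.01),"rim",ray(S,sw(260,33),.108))
k=ray(T,w(283,412),.075)[0]; print("knob",k,"side",ray(S,sw(177,300),.075))
a=ray(T,w(279,404),.107)[0]; b=ray(T,w(205,440),.107)[0]; m=ray(T,w(183,380),.066)[0]
print("ptr",a,b,"len",np.linalg.norm(b-a),"mark",m,np.linalg.norm((m-k)[:2]))
a0=np.arctan2(*(b-a)[1::-1]);a1=np.arctan2(*(b-k)[1::-1]);m1=np.arctan2(*(m-k)[1::-1]);print(np.degrees([a0,a1,m1]))
# plate segmentation in top
im=T["image"].astype(int); r,g,bb=im[...,0],im[...,1],im[...,2]
def plate(p,box):
    im=p["image"]; hsv=cv2.cvtColor(im,cv2.COLOR_RGB2HSV)
    i=im.astype(int); mk=((i[...,2]-i[...,1]>5)&(i[...,2]>150)).astype(np.uint8)
    z=np.zeros_like(mk); x0,y0,x1,y1=box; z[y0:y1,x0:x1]=mk[y0:y1,x0:x1]
    c=max(cv2.findContours(z,0,cv2.CHAIN_APPROX_NONE)[0],key=cv2.contourArea)
    P=ray(p,c[:,0].astype(float),.075); (cc,rad)=cv2.minEnclosingCircle(P[:,:2].astype(np.float32)); e=cv2.fitEllipse(P[:,:2].astype(np.float32))
    print("plate",cc,rad,e)
plate(T,(262,150,335,215)); plate(S,(305,185,365,220))
# body edges at z .06 from top: white mask
mk=(im.min(2)>120).astype(np.uint8); z=np.zeros_like(mk); z[148:272,258:342]=mk[148:272,258:342]
c=max(cv2.findContours(z,0,cv2.CHAIN_APPROX_NONE)[0],key=cv2.contourArea)
P=ray(T,c[:,0].astype(float),.06)[:,:2].astype(np.float32); print("body",cv2.minAreaRect(P))
P=ray(T,c[:,0].astype(float),.06)
for n,t in (("flask",0),):
    pass
print("bystanders beaker rim?")
E
```

```text
flask base [[0.46120475 0.29845495 0.005     ]] rim [[0.45989153 0.29704226 0.108     ]]
flask side base [[0.46357159 0.28442375 0.01      ]] rim [[0.46183644 0.30115254 0.108     ]]
knob [0.43636473 0.0335311  0.075     ] side [[0.44000685 0.02324676 0.075     ]]
ptr [0.43663232 0.03374481 0.107     ] [0.42532415 0.06353088 0.107     ] len 0.031860388857447366 mark [0.45392459 0.07350904 0.066     ] 0.043664452813574325
[110.78907147 110.20471563  66.2870515 ]
plate (0.587813138961792, 0.030825065448880196) 0.06637116521596909 ((0.5892621278762817, 0.029920820146799088), (0.12536437809467316, 0.12910819053649902), 135.97630310058594)
plate (0.5882748365402222, -0.006900981534272432) 0.05722854286432266 ((0.5856785178184509, -0.007196336984634399), (0.06665655225515366, 0.10120194405317307), 85.58363342285156)
body ((0.5257739424705505, 0.031240545213222504), (0.15875928103923798, 0.2847670018672943), 88.57747650146484)
bystanders beaker rim?
```

```bash
python3 - <<'E'
from h import *
from station import *
S=np.load("pics/side.npy",allow_pickle=True).item()
im=S["image"][:,:,::-1][130:250,240:390].copy(); im=cv2.resize(im,None,fx=5,fy=5,interpolation=cv2.INTER_CUBIC)
th=np.linspace(0,6.28,60)
def circ(x,y,z,r,col):
    q=(proj(S,np.c_[x+r*np.cos(th),y+r*np.sin(th),0*th+z])-[240,130]+.4)*5
    cv2.polylines(im,[q.astype(np.int32)],True,col,1)
circ(.588,.030,.075,.0675,(0,0,255)); circ(.4365,.0335,.075,.036,(0,255,255)); circ(.460,.297,.108,.014,(0,255,0));circ(.460,.297,.0,.0335,(0,255,0))
circ(.4536,.0729,.066,.004,(255,0,0))
circ(.4365-.35*.031,.0335+.94*.031,.107,.003,(255,255,0))
cv2.imwrite("pics/ov.png",im)
s=sense(); print(s["joint_pos"].round(3),R.from_euler('xyz',s["orientation"]).as_matrix().round(3), s["time_s"])
E
```

```text
[ 1.305  0.615 -0.013  1.423  0.008  1.103 -0.04 ] [[ 0.     0.238 -0.971]
 [ 0.    -0.971 -0.238]
 [-1.    -0.    -0.   ]] 1.0
```

View pics/ov.png

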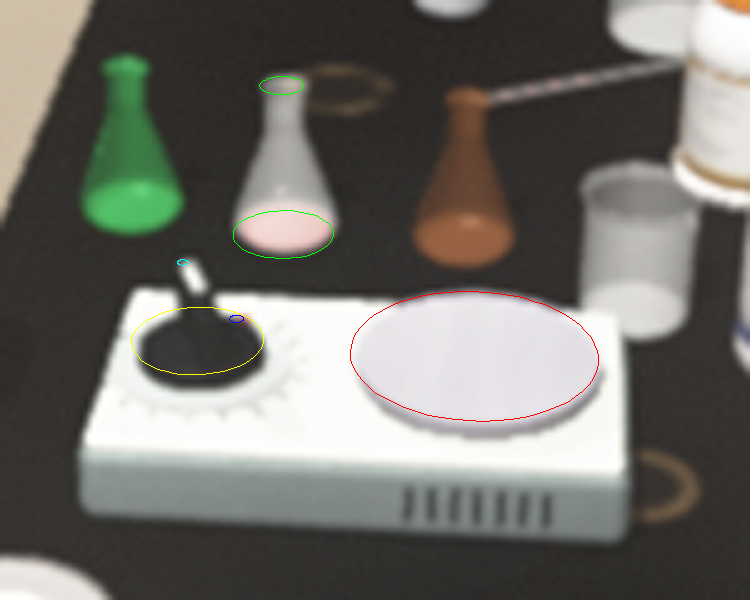

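Emit:
play_rows --gripper '[8.5,8.5,8.5,8.5,8.5,8.5,8.5,8.5,8.5,8.5,8.5,8.5]' --pt "-0.3 -1.4 -1.8" --pt "-0.3 -1.7 -2.2" --pt "-0.3 -1.7 -2.2" --pt "-0.3 -1.7 -2.2" --pt "-0.3 -1.7 -2.2" --pt "-0.3 -1.7 -2.2" --pt "-0.3 -1.7 -2.2" --pt "-0.3 -1.7 -2.2" --pt "-0.3 -1.7 -2.2" --pt "-0.3 -1.7 -2.2" --pt "0 -1.7 -2.2" --pt "0 -1.7 -2.2" --turn '[0,0,0,0,0,0,0,0,0,0,0,0]'

```text
time_s: 2.0
eef_pos: [0.36, -0.3734, 0.2618]
orientation: [2.153, 1.57, -0.749]
wrist_force: [-0.2, 0.3, -0.0]
finger_gap: 0.996
```

Emit:
play_rows --gripper '[8.5,8.5,8.5,8.5,8.5,8.5,8.5,8.5,8.5,8.5,8.5,8.5]' --pt "0 -1.7 -2.2" --pt "0 -1.7 -2.2" --pt "0 -1.7 -2.2" --pt "0 -1.7 -2.2" --pt "0 -1.7 -2.2" --pt "0 -1.7 -2.2" --pt "0 -1.7 -2.2" --pt "0 -1.7 -2.2" --pt "0 0 0" --pt "0 0 0" --pt "0 0 0" --pt "0 0 0" --turn '[0,0,0,0,0,0,0,0,-0.12,-0.12,-0.12,-0.12]'

```text
time_s: 3.0
eef_pos: [0.498, -0.2002, 0.2614]
orientation: [1.588, 1.571, -0.827]
wrist_force: [-0.4, -0.6, 0.5]
finger_gap: 0.997
```

Emit:
play_rows --gripper '[8.5,8.5,8.5,8.5,8.5,8.5,8.5,8.5,8.5,8.5,8.5,8.5]' --pt "0 0 0" --pt "0 0 0" --pt "0 0 0" --pt "0 0 0" --pt "0 0 0" --pt "0 0 0" --pt "0 0 0" --pt "0 0 0" --pt "0 0 0" --pt "0 0 0" --pt "0 0 0" --pt "0 0 0" --turn '[-0.12,-0.12,-0.12,-0.12,-0.12,-0.12,-0.12,-0.12,-0.12,-0.12,-0.12,-0.12]'

```text
time_s: 4.0
eef_pos: [0.4978, -0.2007, 0.2615]
orientation: [-0.0, 1.57, -0.976]
wrist_force: [-0.4, -0.3, -0.7]
finger_gap: 0.995
```

```bash
cat >> h.py <<'E'
def goto(s,x,y,z):
    Rm=R.from_euler('xyz',s["orientation"]).as_matrix(); p=np.array(s["eef_pos"])
    psi=np.degrees(np.arctan2(Rm[1,1],Rm[0,1]))
    print("t",round(float(s["time_s"]),2),"p",p.round(4),"psi",psi.round(1),"tilt x",Rm[:,0].round(3),"tool cm",(100*Rm.T@(np.array([x,y,z])-p)).round(2),"j",s["joint_pos"].round(2))
    return Rm
E
python3 - <<'E'
from h import *
from station import *
goto(sense(),.46,.297,.25)
E
```

```text
t 4.0 p [ 0.4978 -0.2007  0.2615] psi 34.1 tilt x [ 0. -0. -1.] tool cm [  1.13  24.74 -43.35] j [ 0.74  0.46 -0.6   1.7   0.29  1.07  0.65]
```

Emit:
play_rows --gripper '[8,8,8,8,8,8,8,8,8,8,8,8]' --pt "0 1 -1.6" --pt "0 1.4 -2.4" --pt "0 1.4 -2.4" --pt "0 1.4 -2.4" --pt "0 1.4 -2.4" --pt "0 1.4 -2.4" --pt "0 1.4 -2.4" --pt "0 1.4 -2.4" --pt "0 1.4 -2.4" --pt "0 1.4 -2.4" --pt "0 1.4 -2.4" --pt "0 1.4 -2.4" --turn '[0,0,0,0,0,0,0,0,0,0,0,0]'

```text
time_s: 5.0
eef_pos: [0.4786, 0.1246, 0.2616]
orientation: [0.72, 1.57, -0.262]
wrist_force: [0.4, -0.6, -1.4]
finger_gap: 0.937
```

Emit:
play_rows --gripper '[7,7,7,7,7,7,7,7,7,7]' --pt "0 1.4 -2.4" --pt "0 1.4 -2.4" --pt "0 1.4 -2.4" --pt "0 1.4 -2.4" --pt "0 1.4 -2.4" --pt "0 1.2 -2.2" --pt "0 0.2 -1.0" --pt "0 0 0" --pt "0 0 0" --pt "0 0 0" --turn '[0,0,0,0,0,0,0,0,0,0]'

```text
time_s: 5.83
eef_pos: [0.4648, 0.2942, 0.2612]
orientation: [-0.443, 1.569, -1.428]
wrist_force: [-0.7, -0.1, -0.6]
finger_gap: 0.82
```

```bash
python3 - <<'E'
from h import *
from station import *
goto(sense(),.46,.297,.066)
E
```

```text
t 5.83 p [0.4648 0.2942 0.2612] psi 33.6 tilt x [ 0.    -0.002 -1.   ] tool cm [19.51 -0.23 -0.54] j [-0.19  0.5  -0.65  1.66  0.33  1.1  -0.34]
```

Emit:
play_rows --gripper '[7,7,7,7,7,7,7,7,7,7,7,7]' --pt "0 -0.2 -0.5" --pt "1.5 0 0" --pt "2 0 0" --pt "2 0 0" --pt "2 0 0" --pt "1.5 0 0" --pt "0 0 0" --pt "0 0 0" --pt "0 0 0" --pt "0 0 0" --pt "0 0 0" --pt "0 0 0" --turn '[0,0,0,0,0,0,0,0,0,0,0,0]'

```text
time_s: 6.83
eef_pos: [0.46, 0.2998, 0.1723]
orientation: [1.535, 1.569, 0.553]
wrist_force: [-0.7, -0.1, 0.1]
finger_gap: 0.822
```

```bash
python3 - <<'E'
from h import *
from station import *
goto(sense(),.46,.297,.066)
for n in ("side","top"):
    p=capture(n); im=p["image"][:,:,::-1]
    u=proj(p,[.46,.297,.1])[0].astype(int); c=im[max(0,u[1]-50):u[1]+50,u[0]-50:u[0]+50]
    cv2.imwrite(f"pics/{n}1.png",cv2.resize(c,None,fx=5,fy=5,interpolation=cv2.INTER_CUBIC))
a=cv2.imread("pics/side1.png");b=cv2.imread("pics/top1.png"); cv2.imwrite("pics/c1.png",cv2.resize(np.hstack([a,b]),(800,400)))
E
```

```text
t 6.83 p [0.46   0.2998 0.1723] psi 33.7 tilt x [ 0.001  0.001 -1.   ] tool cm [10.63 -0.18  0.24] j [-0.23  0.59 -0.6   1.78  0.41  0.9  -0.43]
```

View pics/c1.png

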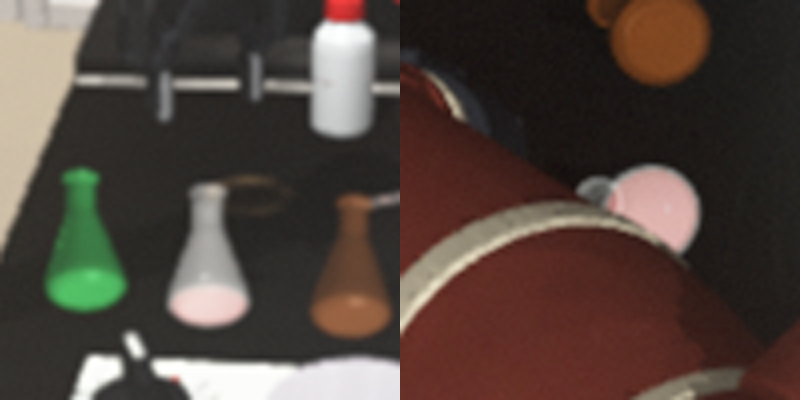

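The side crop shows the two fingertips at columns 165 and 255. They straddle the clear flask with pink liquid, whose neck is at column 208. The look-alikes are green (column 82) and brown (column 352); only the middle one is pink, so I descend on it.

Emit:
play_rows --gripper '[7,7,7,7,7,7,7,7,7,7,7,7]' --pt "0 -0.2 0.2" --pt "1 0 0" --pt "1.5 0 0" --pt "1.5 0 0" --pt "1.5 0 0" --pt "1.5 0 0" --pt "1.2 0 0" --pt "1.0 0 0" --pt "0.8 0 0" --pt "0.6 0 0" --pt "0 0 0" --pt "0 0 0" --turn '[0,0,0,0,0,0,0,0,0,0,0,0]'

```text
time_s: 7.93
eef_pos: [0.4591, 0.2969, 0.0653]
orientation: [2.868, 1.571, 1.886]
wrist_force: [0.4, -0.0, 1.3]
finger_gap: 0.817
```

```bash
python3 - <<'E'
from h import *
from station import *
s=sense();goto(s,.46,.297,.066);print(s["wrist_force"])
p=capture("side"); cv2.imwrite("pics/s2.png",cv2.resize(p["image"][110:210,240:370,::-1],None,fx=6,fy=6,interpolation=cv2.INTER_CUBIC))
E
```

```text
t 7.93 p [0.4591 0.2969 0.0653] psi 33.8 tilt x [-0.  0. -1.] tool cm [-0.07  0.08  0.05] j [-0.3   0.73 -0.5   1.88  0.54  0.67 -0.53]
[ 0.35714076 -0.03767906  1.27166814]
```

View pics/s2.png

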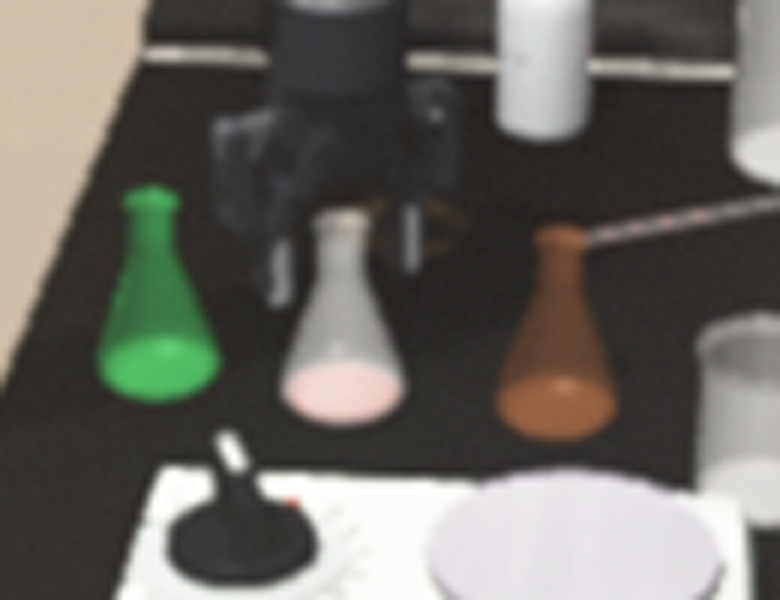

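Fingers at columns 280 and 412 straddle the neck at 342. I close now.

Emit:
play_rows --gripper '[6,5,4,3.5,3,2.5,2,2,2,2,2,2]' --pt "0 0 0" --pt "0 0 0" --pt "0 0 0" --pt "0 0 0" --pt "0 0 0" --pt "0 0 0" --pt "0 0 0" --pt "0 0 0" --pt "0 0 0" --pt "0 0 0" --pt "0 0 0" --pt "0 0 0" --turn '[0,0,0,0,0,0,0,0,0,0,0,0]' --grip_force 30

```text
time_s: 8.98
eef_pos: [0.4594, 0.297, 0.0656]
orientation: [1.648, 1.57, 0.667]
wrist_force: [0.5, 0.8, 2.4]
finger_gap: 0.328
```

Emit:
play_rows --gripper '[2,2,2,2,2,2,2,2,2,2]' --pt "-0.3 0 0" --pt "-0.6 0 0" --pt "-1 0 0" --pt "-1.5 0 0" --pt "-1.5 0 0" --pt "-1.5 0 0" --pt "-1.5 0 0" --pt "-1.5 0 0" --pt "-1 0 0" --pt "0 0 0" --turn '[0,0,0,0,0,0,0,0,0,0]'

```text
time_s: 9.82
eef_pos: [0.4599, 0.2978, 0.172]
orientation: [1.62, 1.566, 0.639]
wrist_force: [-0.2, 0.0, -0.9]
finger_gap: 0.328
```

```bash
python3 - <<'E'
from h import *
from station import *
s=sense();goto(s,.588,.03,.195);print(s["wrist_force"],s["finger_gap"]*85)
p=capture("side"); cv2.imwrite("pics/s3.png",cv2.resize(p["image"][80:210,240:370,::-1],None,fx=4,fy=4,interpolation=cv2.INTER_CUBIC))
E
```

```text
t 9.82 p [0.4599 0.2978 0.172 ] psi 33.7 tilt x [ 0.004  0.003 -1.   ] tool cm [-2.33 -4.22 29.38] j [-0.23  0.59 -0.6   1.79  0.42  0.89 -0.43]
[-0.18905464  0.03726178 -0.88445882] 27.889469224118297
```

View pics/s3.png

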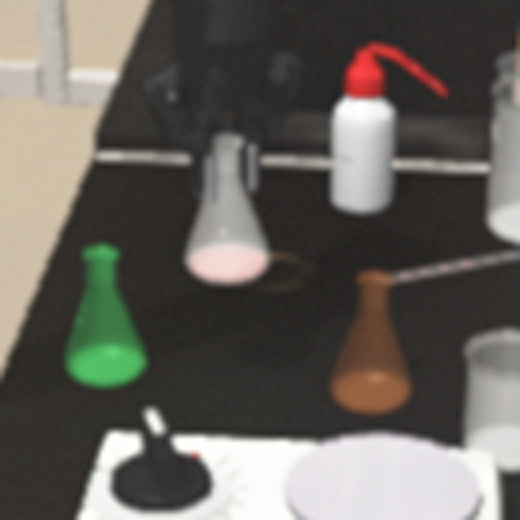

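The flask hangs clear from the gripper (base at about (228,262) in the crop, opening 27.9 mm, which matches the neck). I carry it to the plate.

Emit:
play_rows --gripper '[2,2,2,2,2,2,2,2,2,2,2,2]' --pt "-1 0 0" --pt "-1 0 0.3" --pt "-1 0 0.7" --pt "-1 -0.3 1.2" --pt "0 -0.3 2" --pt "0 -0.3 2" --pt "0 -0.3 2" --pt "0 -0.3 2" --pt "0 -0.3 2" --pt "0 -0.3 2" --pt "0 -0.3 2" --pt "0 -0.3 2" --turn '[0,0,0,0,0,0,0,0,0,0,0,0]'

```text
time_s: 10.87
eef_pos: [0.5385, 0.1287, 0.2099]
orientation: [0.305, 1.57, -0.677]
wrist_force: [0.5, 0.4, 0.2]
finger_gap: 0.323
```

Emit:
play_rows --gripper '[2,2,2,2,2,2,2,2,2,2,2,2]' --pt "0 -0.3 2" --pt "0 -0.3 2" --pt "0 -0.3 2" --pt "0 -0.3 2" --pt "0 -0.3 1.6" --pt "0 -0.3 1.2" --pt "0 0 0.4" --pt "0 0 0" --pt "0 0 0" --pt "0 0 0" --pt "0 0 0" --pt "0 0 0" --turn '[0,0,0,0,0,0,0,0,0,0,0,0]'

```text
time_s: 11.87
eef_pos: [0.5847, 0.0286, 0.2095]
orientation: [2.543, 1.57, 1.563]
wrist_force: [-0.4, -0.5, 0.1]
finger_gap: 0.326
```

```bash
python3 - <<'E'
from h import *
from station import *
s=sense();goto(s,.588,.03,.145);print(s["wrist_force"],s["finger_gap"]*85)
p=capture("side"); cv2.imwrite("pics/s4.png",cv2.resize(p["image"][110:250,240:380,::-1],None,fx=4,fy=4,interpolation=cv2.INTER_CUBIC))
E
```

```text
t 11.87 p [0.5847 0.0286 0.2095] psi 33.9 tilt x [ 0.  0. -1.] tool cm [6.45 0.35 0.07] j [ 0.29  0.6  -0.62  1.64  0.39  1.03  0.14]
[-0.41381488 -0.52624594  0.11049486] 27.7101989154919
```

View pics/s4.png

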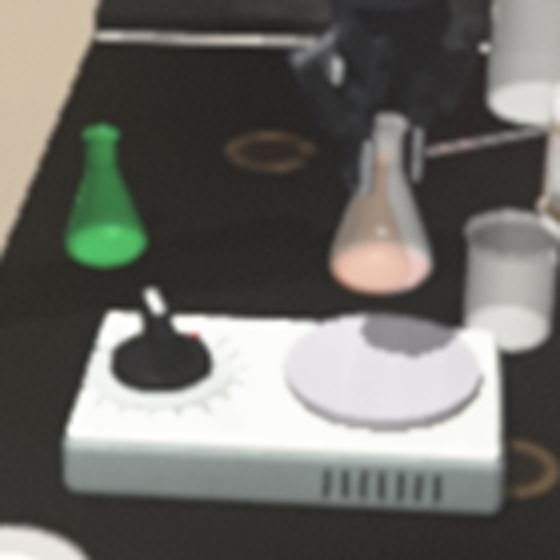

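Emit:
play_rows --gripper '[2,2,2,2,2,2,2,2,2,2,2,2]' --pt "0 0.3 0" --pt "0.6 0 0" --pt "1 0 0" --pt "1 0 0" --pt "1 0 0" --pt "1 0 0" --pt "0.8 0 0" --pt "0.6 0 0" --pt "0.4 0 0" --pt "0.2 0 0" --pt "0 0 0" --pt "0 0 0" --turn '[0,0,0,0,0,0,0,0,0,0,0,0]'

```text
time_s: 12.92
eef_pos: [0.5878, 0.0291, 0.1437]
orientation: [1.256, 1.57, 0.274]
wrist_force: [-0.2, 0.7, -1.4]
finger_gap: 0.325
```

```bash
python3 - <<'E'
from h import *
from station import *
s=sense();goto(s,.588,.03,.1406);print(s["wrist_force"],s["finger_gap"]*85)
p=capture("side"); cv2.imwrite("pics/s5.png",cv2.resize(p["image"][110:250,240:380,::-1],None,fx=4,fy=4,interpolation=cv2.INTER_CUBIC))
E
```

```text
t 12.92 p [0.5878 0.0291 0.1437] psi 33.7 tilt x [ 0.001  0.    -1.   ] tool cm [ 0.31  0.07 -0.06] j [ 0.26  0.68 -0.58  1.7   0.45  0.9   0.09]
[-0.24825092  0.72214987 -1.44416747] 27.65434250729143
```

View pics/s5.png

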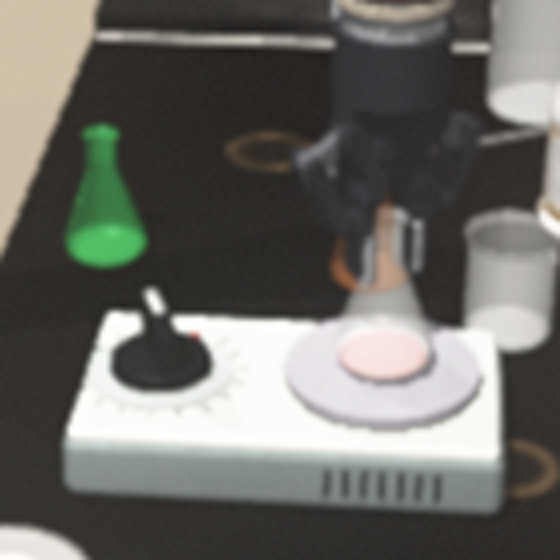

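```bash
cat >> h.py <<'E'
def over(p,box,f,circles,fn):
    x0,y0,x1,y1=box; im=cv2.resize(p["image"][y0:y1,x0:x1,::-1],None,fx=f,fy=f,interpolation=cv2.INTER_CUBIC)
    th=np.linspace(0,2*np.pi,60)
    for x,y,z,r,col in circles:
        q=(proj(p,np.c_[x+r*np.cos(th),y+r*np.sin(th),0*th+z])-[x0,y0]+.5)*f
        cv2.polylines(im,[q.astype(np.int32)],True,col,1)
    cv2.imwrite(fn,im)
E
python3 - <<'E'
from h import *
from station import *
p=capture("side")
over(p,(300,150,380,230),7,[(.588,.03,.075,.0675,(0,0,255)),(.588,.03,.078,.0335,(0,255,0)),(.588,.03,.186,.014,(0,255,0))],"pics/s6.png")
p=capture("top")
over(p,(250,140,350,280),4,[(.588,.03,.075,.0675,(0,0,255)),(.588,.03,.078,.0335,(0,255,0)),(.4365,.0335,.075,.036,(0,255,255))],"pics/t6.png")
E
```

```text
(no output)
```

View pics/s6.png

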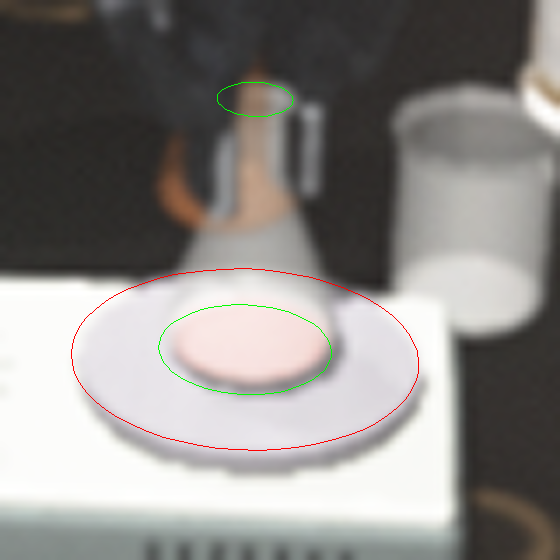

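View pics/t6.png

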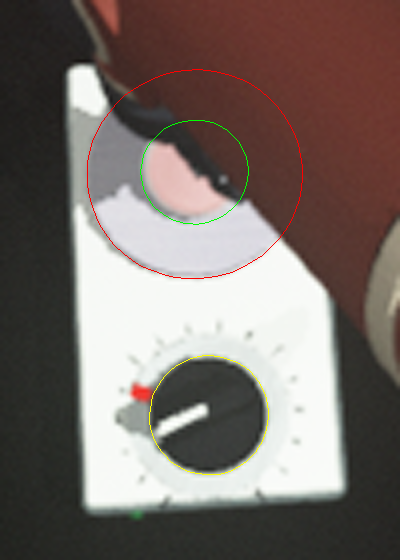

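Side overlay: the flask base centre is only a few mm from the plate's centre, towards +y (pink ellipse at (250,345), plate ellipse centre at (245,360)). I shift it slightly and lower it onto the plate.

Emit:
play_rows --gripper '[2,2,2,2,2,2,2,2]' --pt "0 -0.3 0.2" --pt "0 0 0" --pt "0.1 0 0" --pt "0.1 0 0" --pt "0.1 0 0" --pt "0.0 0 0" --pt "0.0 0 0" --pt "0 0 0" --turn '[0,0,0,0,0,0,0,0]'

```text
time_s: 13.73
eef_pos: [0.5862, 0.0257, 0.1405]
orientation: [0.669, 1.571, -0.313]
wrist_force: [0.0, -0.3, 2.8]
finger_gap: 0.329
```

```bash
python3 - <<'E'
from h import *
from station import *
s=sense();goto(s,.588,.03,.1406);print(s["wrist_force"],s["finger_gap"]*85)
E
```

```text
t 13.73 p [0.5862 0.0257 0.1405] psi 33.7 tilt x [ 0. -0. -1.] tool cm [-0.01  0.39 -0.25] j [ 0.27  0.68 -0.58  1.71  0.46  0.89  0.09]
[ 0.03876592 -0.30920792  2.76615556] 27.943700932365548
```

Emit:
play_rows --gripper '[2.9,3.1,3.3,3.6,4,4.5,5,5.5,6,6.5,7,7]' --pt "0 0 0" --pt "0 0 0" --pt "0 0 0" --pt "0 0 0" --pt "0 0 0" --pt "0 0 0" --pt "0 0 0" --pt "0 0 0" --pt "0 0 0" --pt "0 0 0" --pt "0 0 0" --pt "0 0 0" --turn '[0,0,0,0,0,0,0,0,0,0,0,0]'

```text
time_s: 14.73
eef_pos: [0.5861, 0.0257, 0.1404]
orientation: [1.616, 1.571, 0.635]
wrist_force: [-0.1, -0.3, 0.5]
finger_gap: 0.819
```

Emit:
play_rows --gripper '[7,7,7,7,7,7,7,7,7,7,7,7]' --pt "-0.5 0 0" --pt "-1 0 0" --pt "-1 0 0" --pt "-1 0 0" --pt "-1.5 0 0" --pt "-1.5 0 0" --pt "-1.5 0 0" --pt "-1.5 0 0" --pt "-1 0 0" --pt "-0.5 0 0" --pt "0 0 0" --pt "0 0 0" --turn '[0,0,0,0,0,0,0,0,0,0,0,0]'

```text
time_s: 15.73
eef_pos: [0.5859, 0.0256, 0.2502]
orientation: [-1.507, 1.57, -2.489]
wrist_force: [0.0, 0.3, -0.4]
finger_gap: 0.82
```

```bash
python3 - <<'E'
from h import *
from station import *
s=sense();goto(s,.4365,.0335,.25);print(s["wrist_force"],s["finger_gap"]*85)
p=capture("side")
over(p,(240,120,380,240),5,[(.588,.03,.075,.0675,(0,0,255)),(.588,.03,.075,.0335,(0,255,0)),(.588,.03,.183,.014,(0,255,0))],"pics/s7.png")
p=capture("top"); cv2.imwrite("pics/t7.png",cv2.resize(p["image"][130:280,240:360,::-1],None,fx=4,fy=4))
E
```

```text
t 15.73 p [0.5859 0.0256 0.2502] psi 33.7 tilt x [-0. -0. -1.] tool cm [  0.03 -11.98  -8.96] j [ 0.31  0.56 -0.64  1.58  0.36  1.12  0.17]
[ 0.04923812  0.34322964 -0.37934023] 69.71358864842735
```

View pics/s7.png

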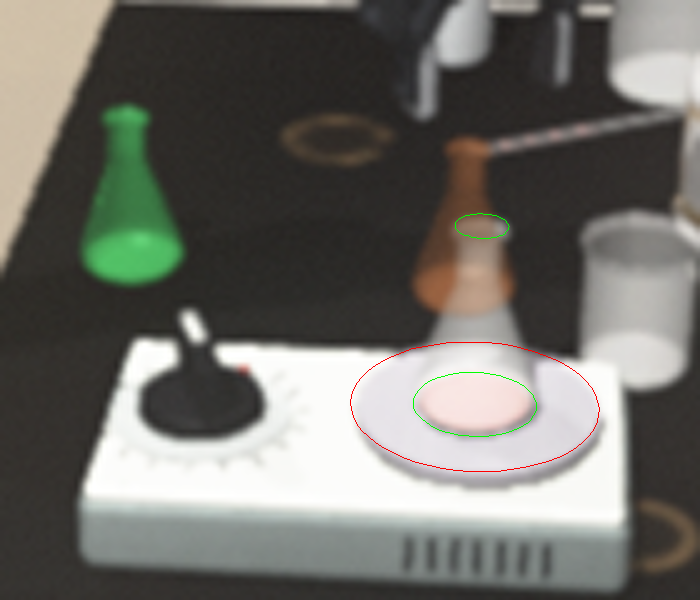

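Flask stands upright on the plate; its base matches the predicted circle centred at (475,404). Now the knob.

Emit:
play_rows --gripper '[6,5,5,5,5,5,5,5,5,5,5,5]' --pt "0 -0.6 -0.5" --pt "0 -1.4 -1" --pt "0 -1.6 -1.2" --pt "0 -1.6 -1.2" --pt "0 -1.6 -1.2" --pt "0 -1.6 -1.2" --pt "0 -1.6 -1.2" --pt "0 -1.4 -1" --pt "0 -0.6 -0.5" --pt "0 0 0" --pt "0 0 0" --pt "0 0 0" --turn '[0,0,0,0,0,0,0,0,0,0.11,0.11,0.01]'

```text
time_s: 16.83
eef_pos: [0.4362, 0.0338, 0.2503]
orientation: [0.223, 1.571, -0.991]
wrist_force: [1.0, -0.3, 0.5]
finger_gap: 0.583
```

```bash
python3 - <<'E'
from h import *
from station import *
s=sense();goto(s,.4365,.0335,.083);print(s["wrist_force"],s["finger_gap"]*85)
p=capture("side")
over(p,(240,120,380,240),5,[(.4365,.0335,.107,.004,(0,0,255))],"pics/s8.png")
E
```

```text
t 16.83 p [0.4362 0.0338 0.2503] psi 20.4 tilt x [ 0. -0. -1.] tool cm [16.73  0.02  0.04] j [ 0.37  0.32 -0.65  1.96  0.24  0.94 -0.04]
[ 0.9574756  -0.27005338  0.53321251] 49.56778484258382
```

View pics/s8.png

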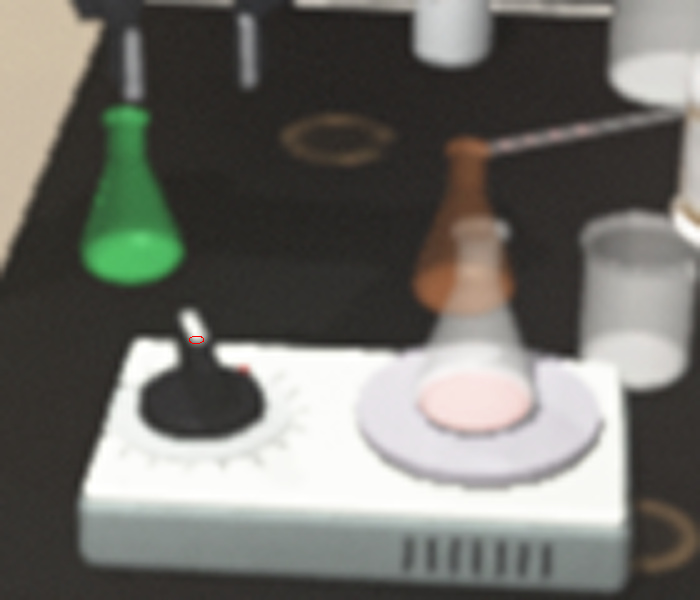

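Emit:
play_rows --gripper '[5,5,5,5,5,5,5,5,5,5,5,5]' --pt "0.8 0.1 0" --pt "1.5 0 0" --pt "1.8 0 0" --pt "1.8 0 0" --pt "1.8 0 0" --pt "1.8 0 0" --pt "1.8 0 0" --pt "1.8 0 0" --pt "1.4 0 0" --pt "0.6 0 0" --pt "0 0 0" --pt "0 0 0" --turn '[0,0,0,0,0,0,0,0,0,0,0,0]'

```text
time_s: 17.88
eef_pos: [0.4373, 0.0345, 0.0992]
orientation: [-2.741, 1.57, 2.332]
wrist_force: [-0.3, 0.8, 0.5]
finger_gap: 0.587
```

```bash
python3 - <<'E'
from h import *
from station import *
s=sense();goto(s,.4365,.0335,.083);print(s["wrist_force"],s["finger_gap"]*85)
p=capture("side")
over(p,(240,120,380,240),5,[(.4365,.0335,.107,.004,(0,0,255))],"pics/s9.png")
E
```

```text
t 17.88 p [0.4373 0.0345 0.0992] psi 20.6 tilt x [-0.     0.001 -1.   ] tool cm [ 1.62 -0.11  0.06] j [ 0.21  0.55 -0.48  2.15  0.48  0.55 -0.27]
[-0.27127798  0.81806956  0.46866536] 49.88745585355061
```

View pics/s9.png

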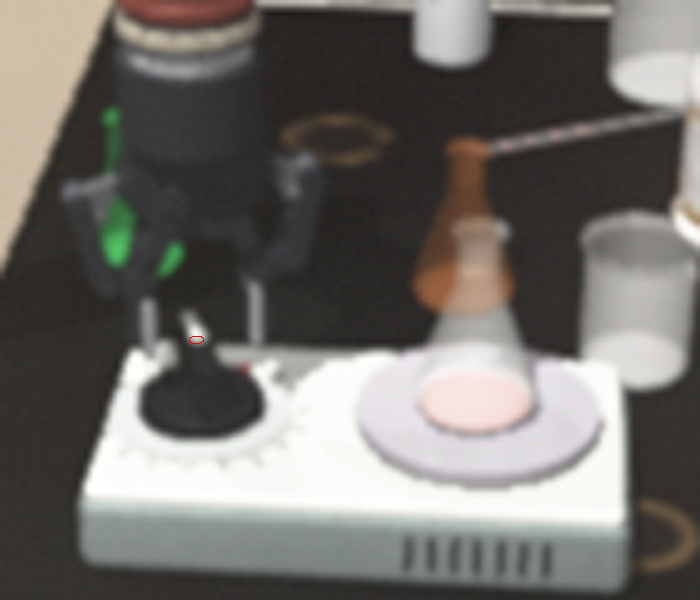

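Emit:
play_rows --gripper '[5,5,5,5,4.5,4,3.5,3,2.5,2,1.7,1.4]' --pt "0.5 0 0" --pt "0.5 0 0" --pt "0.5 0 0" --pt "0 0 0" --pt "0 0 0" --pt "0 0 0" --pt "0 0 0" --pt "0 0 0" --pt "0 0 0" --pt "0 0 0" --pt "0 0 0" --pt "0 0 0" --turn '[0,0,0,0,0,0,0,0,0,0,0,0]' --grip_force 30

```text
time_s: 18.93
eef_pos: [0.4373, 0.0342, 0.0845]
orientation: [1.193, 1.571, -0.019]
wrist_force: [-0.6, 0.1, 1.8]
finger_gap: 0.181
```

Emit:
play_rows --gripper '[1,1,1,1,1,1]' --pt "0 0 0" --pt "0 0 0" --pt "0 0 0" --pt "0 0 0" --pt "0 0 0" --pt "0 0 0" --turn '[0,0,0,0,0,0]'

```text
time_s: 19.43
eef_pos: [0.4373, 0.0342, 0.0845]
orientation: [1.154, 1.571, -0.057]
wrist_force: [-0.5, 0.5, 3.9]
finger_gap: 0.18
```

```bash
python3 - <<'E'
from h import *
from station import *
s=sense();goto(s,.4365,.0335,.083);print(s["wrist_force"],s["moment"],s["finger_gap"]*85)
p=capture("side")
over(p,(240,150,310,230),7,[(.4365,.0335,.107,.004,(0,0,255))],"pics/s10.png")
p=capture("top"); over(p,(250,190,350,290),6,[],"pics/t10.png")
E
```

```text
t 19.43 p [0.4373 0.0342 0.0845] psi 20.6 tilt x [ 0. -0. -1.] tool cm [ 0.15 -0.1   0.04] j [ 0.19  0.57 -0.45  2.16  0.51  0.51 -0.3 ]
[-0.51125671  0.51960288  3.89984776] [-0.06277258  0.19617529 -0.04810305] 15.327119493650288
```

View pics/s10.png

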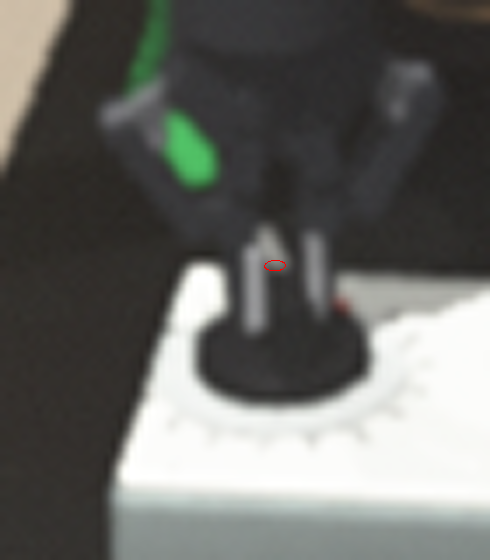

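View pics/t10.png

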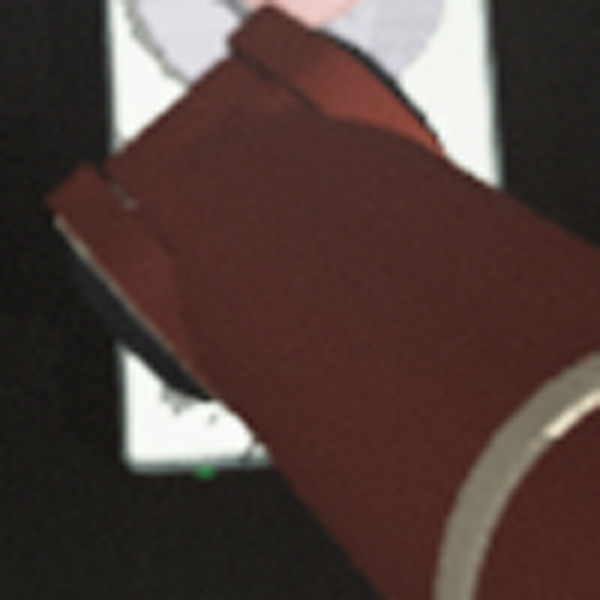

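Emit:
play_rows --gripper '[1,1,1,1,1,1,1,1,1,1,1,1]' --pt "0 0 0" --pt "0 0 0" --pt "0 0 0" --pt "0 0 0" --pt "0 0 0" --pt "0 0 0" --pt "0 0 0" --pt "0 0 0" --pt "0 0 0" --pt "0 0 0" --pt "0 0 0" --pt "0 0 0" --turn '[0.07,0.07,0.07,0.07,0.07,0.07,0.07,0.07,0.07,0.07,0.07,0]'

```text
time_s: 20.53
eef_pos: [0.4374, 0.0342, 0.0845]
orientation: [1.315, 1.57, -0.668]
wrist_force: [0.4, 0.1, 3.9]
finger_gap: 0.176
```

```bash
python3 - <<'E'
from h import *
from station import *
s=sense();goto(s,.4373,.034,.083);print(s["wrist_force"],s["moment"],s["finger_gap"]*85)
p=capture("side")
over(p,(240,150,310,230),7,[(.4365,.0335,.107,.004,(0,0,255))],"pics/s11.png")
E
```

```text
t 20.53 p [0.4374 0.0342 0.0845] psi -23.6 tilt x [ 0. -0. -1.] tool cm [ 0.15 -0.    0.02] j [ 0.04  0.55 -0.24  2.17  0.28  0.46 -0.83]
[0.40456174 0.05019221 3.92979187] [-0.03598874  0.10173492 -0.03431949] 14.998405081331827
```

View pics/s11.png

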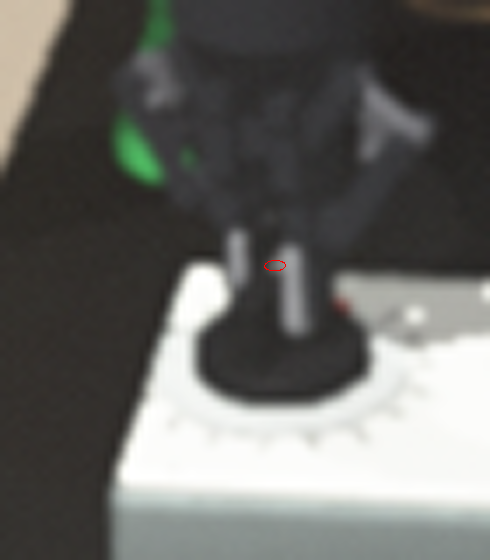

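Emit:
play_rows --gripper '[1.8,2,2.4,3,3.6,4.2,5,5,5,5,5,5]' --pt "0 0 0" --pt "0 0 0" --pt "0 0 0" --pt "0 0 0" --pt "0 0 0" --pt "0 0 0" --pt "0 0 0" --pt "0 0 0" --pt "-0.5 0 0" --pt "-1 0 0" --pt "-1.5 0 0" --pt "-2 0 0" --turn '[0,0,0,0,0,0,0,0,0,0,0,0]'

```text
time_s: 21.58
eef_pos: [0.4363, 0.0341, 0.1344]
orientation: [-1.106, 1.568, -3.087]
wrist_force: [-0.1, 0.4, -1.1]
finger_gap: 0.588
```

Emit:
play_rows --gripper '[5,5,5,5,5,5,5,5,5,5,5,5]' --pt "-2 0 0" --pt "-2 0 0" --pt "-2 0 0" --pt "-2 0 0" --pt "-2 0 0" --pt "-2 0 0" --pt "-1.5 0.5 0.7" --pt "0 1.2 1.6" --pt "0 1.6 2.4" --pt "0 1.6 2.4" --pt "0 1.6 2.4" --pt "0 1.6 2.4" --turn '[0,0,0,0,0,0,0,0,0,0,0,0]'

```text
time_s: 22.58
eef_pos: [0.4637, -0.1084, 0.2698]
orientation: [1.616, 1.571, -0.365]
wrist_force: [0.9, -0.4, 0.8]
finger_gap: 0.583
```

Emit:
play_rows --gripper '[5,5,5,5,5,5,5,5,5,5,5,5]' --pt "0 1.6 2.4" --pt "0 1.6 2.4" --pt "0 1.6 2.4" --pt "0 1.6 2.4" --pt "0 1.2 1.8" --pt "0 0.6 0.8" --pt "0 0 0" --pt "0 0 0" --pt "0 0 0" --pt "0 0 0" --pt "0 0 0" --pt "0 0 0" --turn '[0,0,0,0,0,0,0,0,0,0,0,0]'

```text
time_s: 23.58
eef_pos: [0.4905, -0.2507, 0.2696]
orientation: [2.903, 1.57, 0.923]
wrist_force: [-0.3, 0.0, -0.0]
finger_gap: 0.588
```

```bash
python3 - <<'E'
from h import *
from station import *
s=sense();goto(s,.4373,.034,.25);print(s["wrist_force"])
p=capture("top");np.save("pics/topB.npy",p,allow_pickle=True)
over(p,(255,180,345,270),6.67,[],"pics/t12.png"); cv2.imwrite("pics/t12f.png",p["image"][:,:,::-1])
p=capture("side");np.save("pics/sideB.npy",p,allow_pickle=True)
over(p,(240,120,380,240),5,[],"pics/s12.png")
E
```

```text
t 23.58 p [ 0.4905 -0.2507  0.2696] psi -23.4 tilt x [ 0.  0. -1.] tool cm [  1.96 -16.21 -24.  ] j [ 0.59  0.43 -0.24  1.65  0.11  1.07 -0.09]
[-0.25989462  0.01755303 -0.01162977]
```

View pics/t12.png

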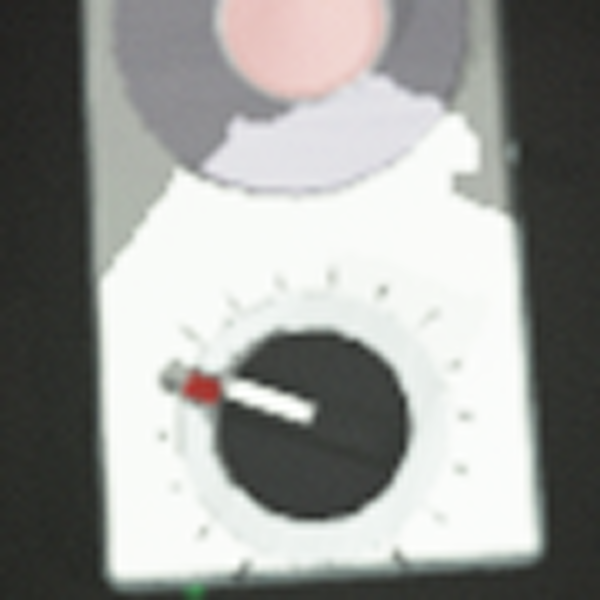

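View pics/s12.png

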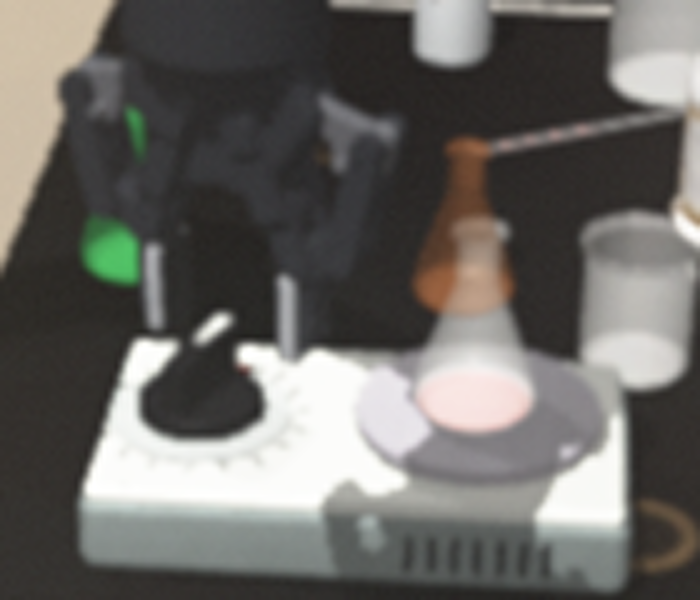

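View pics/t12f.png

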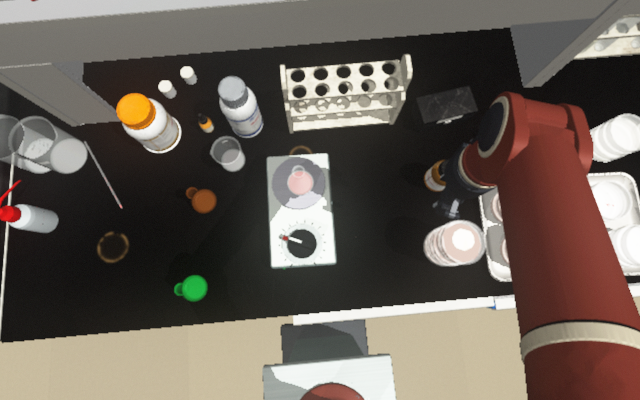

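The top view shows the flask in the middle of the plate and the pointer line from (315,412) to (225,385), in line with the red mark at (202,388). I measure both with the height correction.

```bash
python3 - <<'E'
from h import *
T=np.load("pics/topB.npy",allow_pickle=True).item()
i=T["image"].astype(int)
# red blob centroid
m=(i[...,0]-i[...,1]>60)&(i[...,0]-i[...,2]>60); ys,xs=np.nonzero(m); k=(abs(xs-285)<12)&(abs(ys-238)<12); wt=(i[ys[k],xs[k],0]-i[ys[k],xs[k],1])
red=np.array([np.average(xs[k],weights=wt),np.average(ys[k],weights=wt)])+.0
f=6.67; w=lambda u,v:(u/f+255-.5,v/f+180-.5)
M=ray(T,red,.066)[0]; M2=ray(T,w(203,388),.066)[0]; a=ray(T,w(314,411),.107)[0]; b=ray(T,w(229,387),.107)[0]; c=ray(T,w(314,425),.075)[0]
print(k.sum(),red,M,M2,a,b,c,np.linalg.norm(b-a))
A=lambda v:np.degrees(np.arctan2(v[1],v[0]))
print("ptr",A(b-a)); 
for C in (a,c,np.array([.4373,.0342,0]),np.array([.4365,.0335,0])): print("mark",A(M-C),A(M2-C),np.linalg.norm((M-C)[:2]),"ptr",A(b-C))
E
```

```text
15 [284.99559795 237.81291269] [0.45424278 0.07374267 0.066     ] [0.45460417 0.07386588 0.066     ] [0.43842645 0.03247846 0.107     ] [0.44953379 0.06154963 0.107     ] [0.43652342 0.03398053 0.075     ] 0.031120834130660656
ptr 69.08945172831886
mark 69.02846282278412 68.6502223396985 0.044191535943476704 ptr 69.08945172831886
mark 65.98061903391005 65.6143540166803 0.04353164228079699 ptr 64.73651311875345
mark 66.80639886792083 66.43084976767811 0.04301953907128202 ptr 65.90051692193627
mark 66.2075683759531 65.84368068572168 0.043980438091200814 ptr 65.07718267544395
```

```bash
python3 - <<'E'
from station import *
import numpy as np
s=sense(); print(s["time_s"],abs(s["joint_velocities"]).max(),s["wrist_force"]); print(close_job())
E
```

```text
23.6833 0.0054779070893175305 [ 0.56013237 -0.30096722 -0.05501328]
the job is handed in; nothing more can be done
None
```

I set the pink flask on the plate and released it, turned the knob clockwise about 44° to the red mark, moved the arm away, and handed the job in at about 23.7 s.

- **Flask:** the last pictures show it upright and free of the gripper. Its base is within a few mm of the plate's centre, against the 30 mm limit.
- **Pointer:** measured in the top view, it points at 65–69° and the mark lies at 66–69°, depending on which estimate of the knob's axis I use. They agree to within about 1.5° when the same axis estimate is used for both; comparing the gripper's final angle (66.4°) with the marks gives at most about 2.6°. The limit is 8°.
- **Bystanders:** the beaker and amber bottle look unmoved in the top view. I did not measure their positions again.
- **Disagreement:** the side and top cameras differed by about 3 mm on the positions of the knob and plate. That is well inside the tolerances.

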